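Bleed the pressure pot at its lock-nut valve

ROBOT

A 6-joint arm with a two-finger parallel gripper is mounted at the origin on a cart in front of the work surface, level with it; the furniture and walls round the work are solid. World frame = base frame: x ahead of the robot, y to its left, z up, the work surface at z = 0. Lengths are in m, angles in rad, forces in N, time in s.
With the tool pointing down it reaches from about 0.35 to 0.975 m from the base axis. Payload 7.1 kg.
Tool frame: the origin (TCP) lies midway between the tips of the shut fingers; the grasp point (between the pads) lies 19 mm behind it; z points along the fingers, y is the direction in which the jaws open and shut (so a half turn about z gives the same grasp; the last joint's range is limited). The gripper opens to 88 mm and grips with 3 to 60 N. Pads are 20 mm wide; open, the fingers measure 115 mm over their backs; the gripper's body (75 mm by 178 mm) begins 61 mm behind the grasp point.
Start: joints at [1.105, 0.423, 1.63, -0, 1.089, -0.019], TCP at [0.27, 0.564, 0.223] pointing down, gripper open.
Joint ranges: [-3, 3], [-0.9, 2.11], [0.09, 2.58], [-1.31, 4.45], [0.11, 2.69], [-2.54, 2.54]. Speed limits (rad/s): [2.39, 2.39, 3.01, 3.14, 3.14, 3.14].

INTERFACE

Orientations are given as a rotation vector (axis times angle).
In Python, from rig import * gives the robot as it stands. The module is installed in compiled form; this text tells all that it offers.
- The arm moves only by the tool arm_command, never from a script. Its argument "deltas" is a list of rows, each a list of 3 entries, a list of its own where there are three numbers: the shift along the world's x, y, z in m, then the turn, a rotation vector about the world's x, y, z in degrees, then the finger opening in m, from 0 to 0.0878. In form: [[[dx, dy, dz], [ax, ay, az], hand], ...]. A call has 1 to 8 rows; each row shifts and turns the commanded pose from where the row before left it; what a row does not reach is not made up. A row lasts 1/12 s, in which the tool goes at most 41.7 mm and 7.16 degrees, less where a joint would pass 70% of its speed; a pose out of reach is approached as far as the arm can. A call with a gripper value outside its range is refused whole. The fingers move at their own pace and stop on an object; "squeeze" is the grip in N (left out, the last holds). Time passes only in rows, so rows that do not move let the fingers close. It gives the time, the measured TCP pose, the force and the opening at its end, in the units of the state.
- read_state(): the state, without advancing time (a new reading comes with each control period).
- snapshot(name): name is "side" or "top" or "wrist"; returns a dict with "pixels" (420x560x3 uint8, red, green, blue), "fx", "fy", "cx", "cy" (pixels), "rvec" (rotation vector, rad) and "tvec" (3), from world to camera coordinates, as OpenCV has them. Camera axes: x right, y down, z forward; pixel columns grow to the right and rows downward; lengths in m; the calibration is good to about 2 mm. A picture is of the moment at which its call begins. There is no depth.
- finish_job(): hands the job in, once; it reports no verdict.
The state is a dict: "t": time; "qpos": joint angles; "qd": joint speeds; "effort": joint torques, N m; "ee_pos": TCP position; "tool_rot": TCP orientation; "force": force on the tool from outside, world axes, zero at the start; "torque": the same for the moment, N m; "gripper_width": finger opening in m.
Only numpy, scipy, OpenCV 4.12 (cv2) and the standard library are available. Lean on these libraries where they do the work, as an engineer would, in place of code of your own. Each camera call takes 0.05 s, during which the arm holds its last target.

TASK

Bleed the small pressure pot on the rubber mat: unscrew the tiny knurled lock nut of the valve on its lid all the way up (it stays captive on the pin), then gently press the freed valve tip down and hold it in for about two seconds, never hard enough to bend it, and let it spring back up. Leave the small things standing round the pot where they are.

Things in the scene. Friction and masses are not known exactly. Their poses are not given: they have to be found in the camera images.
- pot: squat metal pressure pot, 120 mm across, 70 mm high, fixed to the mat, a round gauge low on its front (own -x side, out to 77 mm), a hose barb low on its back. Origin under its centre, z up. The bleed valve stands upright in the middle of the lid; from the foot up: brass hexagon, plain stem with a small shoulder, knurled nut, valve tip. The stem does not move under 25 N.
- valve_foot (a point): point on the valve's vertical axis, level with the top of the lid (70 mm above the pot's underside). The hexagon and grommet round it are 20 mm wide and 9 mm high; the stem is 8 mm thick. The stem is pushed into its grommet by hand: how far it stands out is NOT measured and differs every time. Its shoulder (11 mm wide), on which the nut sits, lies 30 to 40 mm above this point.
- nut (a joint): turn of the knurled lock nut (14 mm diameter, 10 mm high), rad: 0 = screwed down on the shoulder, grows counter-clockwise seen from above (unscrewing) to a stop at 4.5 = fully up. Starts at 0 to 0.3. It climbs 1 mm per rad on the tip's thread, friction 0.03 N m. If it is held at one height while it is unscrewed, the spring-loaded tip is pushed down instead.
- core (a joint): how far the valve tip is pressed in, m: 0 = sprung fully up, then its flat end (6 mm diameter) is 18 mm above the shoulder, so 48 to 58 mm above valve_foot. Grows downward, at most as far as the nut has climbed (then a hard stop). Spring: 3 N plus 1.2 N per mm. Vents properly from 3 mm in. The slender tip bends above 12 N.
- rubber_bung: loose red-brown rubber bung, 31 mm wide, 26 mm high, beside the pot on the mat; origin under its centre
- ptfe_reel: loose white reel of thread tape, 51 mm across, 15 mm high, lying beside the pot on the mat; origin under its centre
- vial: loose sample vial with a dark cap, 23 mm across, 55 mm high, on the plywood sheet; origin under its centre

How it is judged:
By the outcome, as a careful person would: the job done as asked, in the order asked, and still so for the second after the job is handed in, with the robot touching nothing.
It also fails if it takes over 64 s, if anything falls off the work surface, if the arm or the gripper's body presses on something with over 40 N, if the wrist force passes 120 N, or if a joint passes its speed limit or range.

## Working session

There is one attempt and no reset: what is moved stays moved. The work goes in short steps, Python scripts to look and compute and a tool call to move; the robot and the scene stay as the last step left them, time stands still between calls to the robot, and variables do not carry over. Pictures are saved under pics/ and viewed, and the job is handed in when it is done.

Besides the shell and the picture viewer there is one more tool, called as name(argument=value, ...), one argument or row to a line, values as JSON. arm_command: Moves the arm, as the interface text tells. Its arguments: {"type":"object","properties":{"deltas":{"type":"array","items":{"type":"array"}},"squeeze":{"type":"number"}},"required":["deltas"]}

```bash
mkdir -p pics; cat > h.py <<'E'
from rig import *
import numpy as np, cv2
def snap(n,f):
    s=snapshot(n); cv2.imwrite('pics/'+f,s['pixels'][:,:,::-1]); 
    np.savez('pics/'+f[:-4]+'.npz',**s); return s
def cam(s):
    K=np.array([[s['fx'],0,s['cx']],[0,s['fy'],s['cy']],[0,0,1]]);R=cv2.Rodrigues(np.array(s['rvec'],float))[0];t=np.array(s['tvec'],float).ravel();return K,R,t
def ray(s,u,v):
    K,R,t=cam(s);d=R.T@np.linalg.solve(K,[u,v,1]);return -R.T@t,d/np.linalg.norm(d)
def onz(s,u,v,z):
    o,d=ray(s,u,v);return o+d*(z-o[2])/d[2]
def proj(s,p):
    K,R,t=cam(s);q=K@(R@np.array(p,float)+t);return q[:2]/q[2]
def tri(l):
    A=np.zeros((3,3));b=np.zeros(3);L=[]
    for s,u,v in l:
        o,d=ray(s,u,v);P=np.eye(3)-np.outer(d,d);A+=P;b+=P@o;L.append((P,o))
    x=np.linalg.solve(A,b);return x,[np.linalg.norm(P@(x-o)) for P,o in L]
E
python3 - <<'E'
from h import *
st=read_state();print(st)
for n in('side','top','wrist'):
    s=snap(n,n+'0.png');K,R,t=cam(s);print(n,s['fx'],-R.T@t,R[2])
E
```

```text
{'t': 0.0, 'qpos': array([ 1.10497756e+00,  4.23831630e-01,  1.63070147e+00,  1.67044172e-05,
        1.08861485e+00, -1.90216208e-02]), 'qd': array([ 0.00130358, -0.00132714,  0.00028177, -0.00211604, -0.00203808,
        0.00198708]), 'effort': array([ 1.62019307e-03, -5.44639170e+01, -2.73663068e+01,  6.45788689e-02,
        2.28939706e-02, -8.54388918e-05]), 'ee_pos': array([0.26977827, 0.56314497, 0.22190295]), 'tool_rot': array([-6.95929973e-01, -3.06314288e+00,  2.36576188e-03]), 'force': array([-0.46061499, -0.14093348, -0.34437589]), 'torque': array([0.01876006, 0.0417922 , 0.00132328]), 'gripper_width': 0.08811682650616369}
side 458.73956976082616 [0.99846916 0.21514448 0.79423465] [-0.53112573 -0.08141329 -0.8433726 ]
top 489.18087642049164 [0.47644085 0.13332909 0.92912468] [ 0.05116748  0.01946487 -0.99850038]
wrist 342.9201178169477 [0.19575405 0.5985276  0.38340649] [ 0.26940622 -0.13002479 -0.95420849]
```

View pics/side0.png

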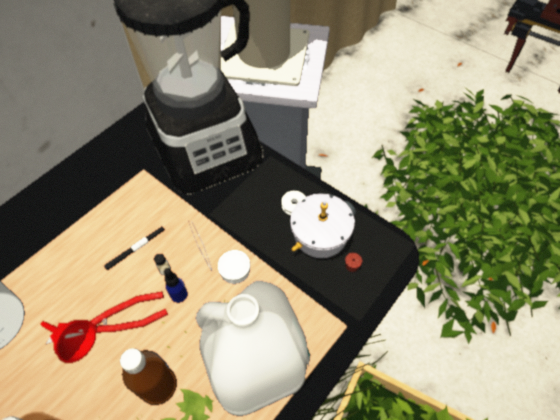

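View pics/top0.png

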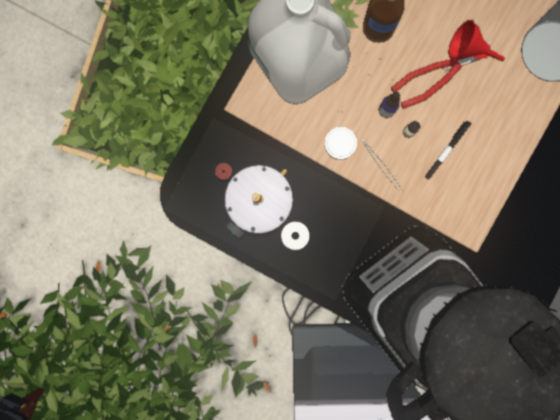

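View pics/wrist0.png

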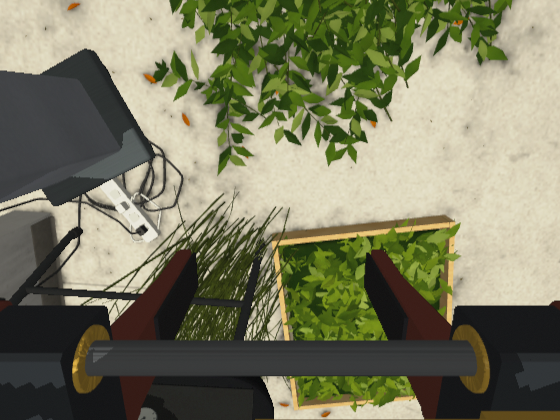

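```bash
python3 - <<'E'
from h import *
for n,(u,v) in (('side',(322,225)),('top',(259,200))):
    s=np.load('pics/%s0.npz'%n); 
    print(n,onz(s,u,v,0.07),[onz(s,*p,0)[:2].round(2) for p in((0,0),(559,0),(559,419),(0,419))])
    p=s['pixels'][v-60:v+60,u-80:u+80,::-1]
    cv2.imwrite('pics/c_%s.png'%n,cv2.resize(p,(800,600),interpolation=cv2.INTER_CUBIC))
s=np.load('pics/side0.npz');print(proj(s,[.27,.564,.22]))
E
```

```text
side [0.5496155  0.21229696 0.07      ] [array([-0.12, -0.81]), array([-0.37,  0.81]), array([0.81, 0.63]), array([ 0.95, -0.26])]
top [0.53111666 0.21010602 0.07      ] [array([0.94, 0.72]), array([ 0.91, -0.37]), array([ 0.12, -0.33]), array([0.14, 0.71])]
[534.83779311  79.18249377]
```

View pics/c_side.png

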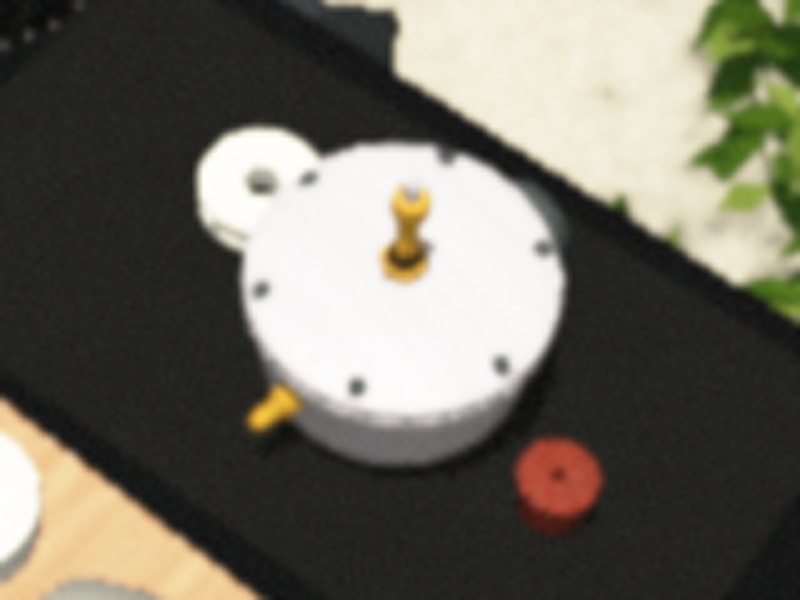

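View pics/c_top.png

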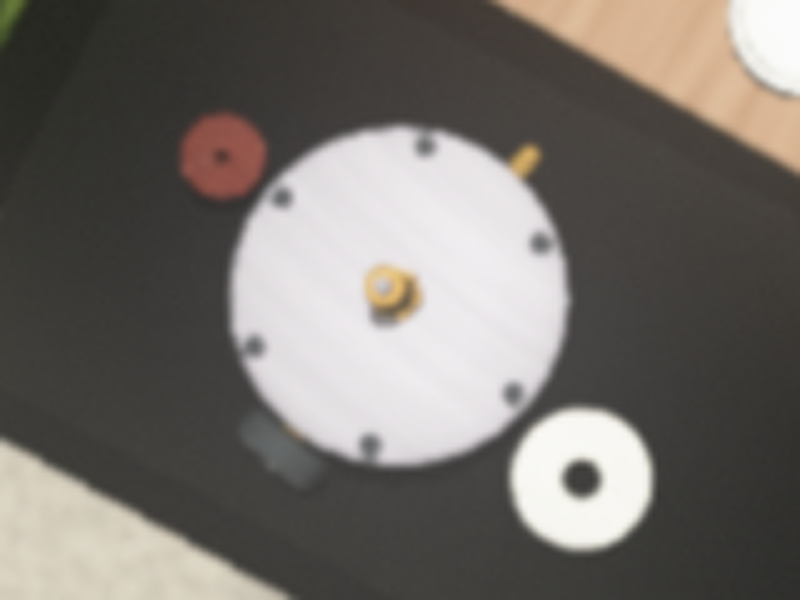

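```bash
cat > lid.py <<'E'
from h import *
def lid(s,seed):
    p=s['pixels'];hsv=cv2.cvtColor(p,cv2.COLOR_RGB2HSV)
    m=((hsv[...,2]>185)&(hsv[...,1]<40)).astype(np.uint8)
    n,l,st,c=cv2.connectedComponentsWithStats(m,connectivity=4)
    m=(l==l[seed[1],seed[0]]).astype(np.uint8)
    cs,_=cv2.findContours(m,cv2.RETR_EXTERNAL,cv2.CHAIN_APPROX_NONE)
    c=max(cs,key=len)[:,0]; hull=c
    P=np.array([onz(s,u,v,.07)[:2] for u,v in hull])
    for k in range(6):
        A=np.c_[2*P,np.ones(len(P))];x=np.linalg.lstsq(A,(P**2).sum(1),rcond=None)[0]
        r=np.sqrt(x[2]+x[0]**2+x[1]**2);e=np.linalg.norm(P-x[:2],axis=1)-r
        P=P[abs(e)<max(2*np.median(abs(e)),.0008)]
    return x[:2],r,len(P)
if __name__=='__main__':
    S=np.load('pics/side0.npz');T=np.load('pics/top0.npz')
    print(lid(S,(310,240)),lid(T,(245,215)))
    for a,b in(((242+412/5,165+190/5),(179+384/5,140+286/5)),):
        print('tip',tri([(S,a[0]-.4,a[1]-.4),(T,b[0]-.4,b[1]-.4)]))
    # objects
    print('bung',onz(S,242+558/5,165+475/5,.026),onz(T,179+223/5,140+155/5,.026))
    print('reel',onz(T,179+582/5,140+478/5,.015),'barb',onz(T,179+530/5,140+158/5,.02),'gauge',onz(T,179+282/5,140+450/5,.03))
    print('vial?',[onz(T,u,v,.055)[:2] for u,v in ((412,129),(389,104))], onz(T,341,142,.03))
E
python3 lid.py
```

```text
(array([0.53824359, 0.20841034]), np.float64(0.0606968146760703), 67) (array([0.53371145, 0.21110462]), np.float64(0.0575062388245379), 137)
tip (array([0.53346925, 0.21113494, 0.11993316]), [np.float64(0.00038171137570697434), np.float64(0.0003817113757069654)])
bung [0.58975062 0.27929409 0.026     ] [0.58972205 0.27883536 0.026     ]
reel [0.4663002  0.14847171 0.015     ] barb [0.58615705 0.16477955 0.02      ] gauge [0.47950995 0.25837418 0.03      ]
vial? [array([ 0.65241224, -0.0662722 ]), array([ 0.69904448, -0.02676661])] [0.63705951 0.05952312 0.03      ]
```

```bash
python3 - <<'E'
from h import *
T=np.load('pics/top0.npz');S=np.load('pics/side0.npz')
for z in(0.1,.2,.3,.4): print(z,[onz(T,u,v,z)[:2].round(3) for u,v in((370,300),(395,395),(425,350),(460,300))])
print(tri([(T,412,352),(S,240,45)]),tri([(T,300,2),(S,243,305)]))
E
```

```text
0.1 [array([0.356, 0.025]), array([ 0.199, -0.011]), array([ 0.272, -0.064]), array([ 0.353, -0.125])]
0.2 [array([0.371, 0.038]), array([0.233, 0.006]), array([ 0.297, -0.04 ]), array([ 0.368, -0.094])]
0.3 [array([0.385, 0.051]), array([0.266, 0.024]), array([ 0.321, -0.016]), array([ 0.383, -0.063])]
0.4 [array([0.4  , 0.064]), array([0.3  , 0.041]), array([0.346, 0.008]), array([ 0.398, -0.031])]
(array([0.30759979, 0.0071242 , 0.25958626]), [np.float64(0.015178782763093885), np.float64(0.015178782763093873)]) (array([0.79615835, 0.12961081, 0.25746575]), [np.float64(5.562523068115303e-05), np.float64(5.562523068120109e-05)])
```

arm_command(
  deltas=[
    [[0.022, -0.029, 0], [0, 0, -7], 0.087],
    [[0.022, -0.029, 0], [0, 0, -7], 0.087],
    [[0.022, -0.029, 0], [0, 0, -7], 0.087],
    [[0.022, -0.029, 0], [0, 0, -7], 0.087],
    [[0.022, -0.029, 0], [0, 0, -7], 0.087],
    [[0.022, -0.029, 0], [0, 0, -7], 0.087],
    [[0.022, -0.029, 0], [0, 0, -7], 0.087],
    [[0.022, -0.029, 0], [0, 0, -7], 0.087],
  ],
)

```text
t: 0.82
ee_pos: [0.4467, 0.33, 0.2226]
tool_rot: [-2.06, -2.372, 0.0]
force: [0.9, -0.1, 0.3]
gripper_width: 0.0865
```

arm_command(
  deltas=[
    [[0.015, -0.02, 0], [0, 0, -7], 0.087],
    [[0.015, -0.02, 0], [0, 0, -7], 0.087],
    [[0.015, -0.02, 0], [0, 0, -7], 0.087],
    [[0.015, -0.02, 0], [0, 0, -7], 0.087],
    [[0.015, -0.02, 0], [0, 0, -7], 0.087],
    [[0.011, -0.018, 0], [0, 0, -7], 0.087],
    [[0, 0, 0], [0, 0, -7], 0.087],
    [[0, 0, 0], [0, 0, -7], 0.087],
  ],
)

```text
t: 1.48
ee_pos: [0.5326, 0.2123, 0.2224]
tool_rot: [2.934, 1.124, -0.001]
force: [0.1, 0.1, -0.3]
gripper_width: 0.0872
```

arm_command(
  deltas=[
    [[0, 0, 0], [0, 0, -7], 0.087],
    [[0, 0, 0], [0, 0, -7], 0.087],
    [[0, 0, 0], [0, 0, -7], 0.087],
    [[0, 0, 0], [0, 0, -7], 0.087],
    [[0, 0, 0], [0, 0, -7], 0.087],
    [[0, 0, 0], [0, 0, -7], 0.087],
    [[0, 0, 0], [0, 0, -7], 0.087],
    [[0, 0, 0], [0, 0, -7], 0.087],
  ],
)

```text
t: 2.15
ee_pos: [0.5318, 0.2136, 0.2224]
tool_rot: [3.118, -0.381, -0.001]
force: [0.2, -0.4, 0.4]
gripper_width: 0.0871
```

```bash
python3 - <<'E'
from h import *
st=read_state();print(st['t'],st['ee_pos'],st['qpos'],st['tool_rot'],st['force'])
for n in('side','top','wrist'): snap(n,n+'1.png')
E
```

```text
2.15 [0.53180902 0.21355423 0.22238363] [3.61081874e-01 3.48096519e-01 1.74664705e+00 8.37458097e-06
 1.04747924e+00 2.17530111e+00] [ 3.11806716e+00 -3.81396240e-01 -8.81919127e-04] [ 0.21375923 -0.42830919  0.4403517 ]
```

View pics/side1.png

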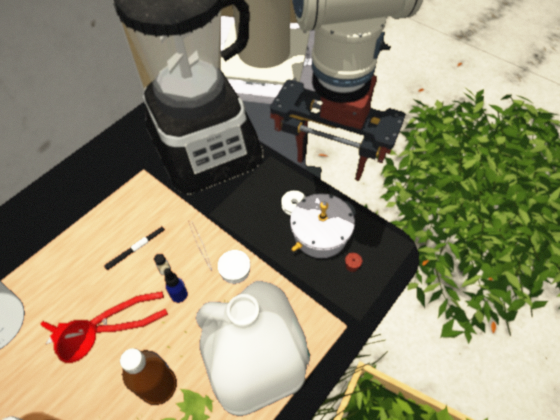

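View pics/top1.png

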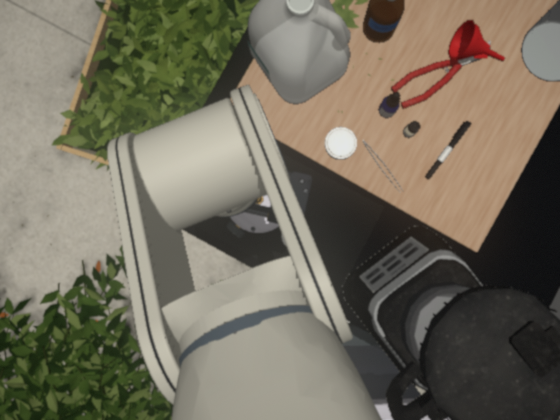

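View pics/wrist1.png

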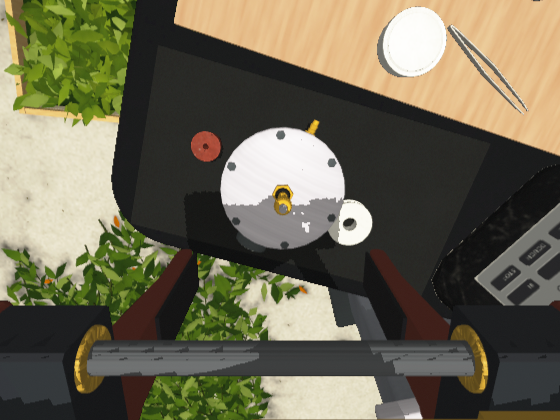

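```bash
python3 - <<'E'
from h import *
s=np.load('pics/wrist1.npz');p=s['pixels'][165:240,233:333,::-1]
cv2.imwrite('pics/cw1.png',cv2.resize(p,(800,600),interpolation=cv2.INTER_CUBIC))
E
```

```text
(no output)
```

View pics/cw1.png

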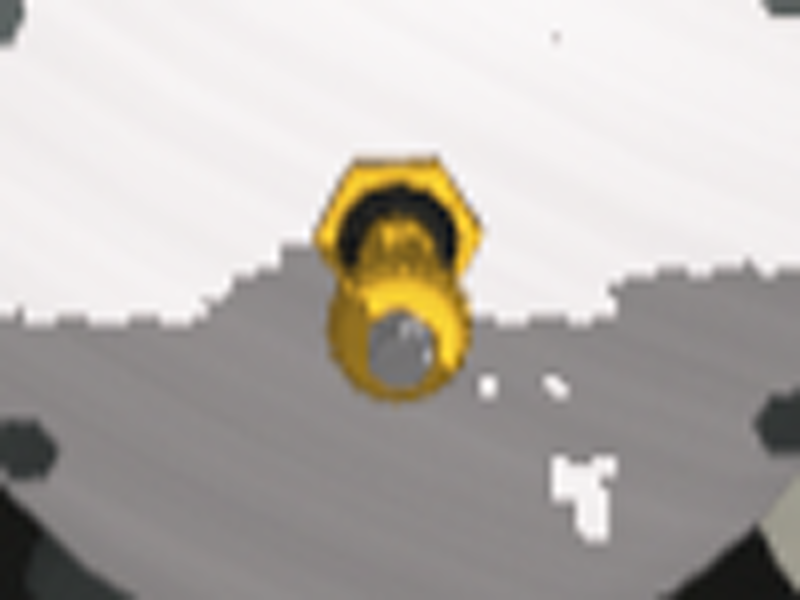

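```bash
python3 - <<'E'
from h import *
S=np.load('pics/side0.npz');T=np.load('pics/top0.npz');W=np.load('pics/wrist1.npz')
w=(W,233+402/8-.4,165+353/8-.4);a=(S,242+412/5-.4,165+190/5-.4);b=(T,179+384/5-.4,140+286/5-.4)
for l in([w,a],[w,b],[w,a,b]): print(tri(l))
for l in (w,a,b): print(onz(*l,.12))
# hex center on wrist at z=.079
print('hex',onz(W,233+399/8,165+228/8,.077), 'nut', onz(W,233+400/8,165+340/8,.113))
from lid import lid
K,R,t=cam(W);print(-R.T@t,R[2])
E
```

```text
(array([0.53302248, 0.21079919, 0.11919613]), [np.float64(4.6823478199268414e-05), np.float64(4.6823478199207915e-05)])
(array([0.53339935, 0.21110054, 0.12060783]), [np.float64(0.0003487965339206443), np.float64(0.0003487965339206748)])
(array([0.53338854, 0.21102008, 0.11995046]), [np.float64(0.00026794402229000583), np.float64(0.0002957903173998693), np.float64(0.0004916801476900872)])
[0.5332544  0.21079231 0.12      ]
[0.5335891  0.21075875 0.12      ]
[0.53341571 0.2115085  0.12      ]
hex [0.53460048 0.21016436 0.077     ] nut [0.53214567 0.21088576 0.113     ]
[0.61271293 0.19341644 0.38381242] [-0.29202072  0.07083577 -0.95378519]
```

arm_command(
  deltas=[
    [[0.001, -0.002, -0.01], [0, 0, -6.5], 0.06],
    [[0.001, -0.001, -0.01], [0, 0, -6.5], 0.06],
    [[0, 0, -0.01], [0, 0, 0], 0.06],
    [[0, 0, -0.01], [0, 0, 0], 0.06],
    [[0, 0, 0], [0, 0, 0], 0.05],
    [[0, 0, 0], [0, 0, 0], 0.05],
  ],
)

```text
t: 2.8
ee_pos: [0.5336, 0.2105, 0.1819]
tool_rot: [3.058, -0.717, -0.002]
force: [0.1, -0.8, -0.4]
gripper_width: 0.0516
```

arm_command(
  deltas=[
    [[0, 0.0003, -0.015], [0, 0, 0], 0.04],
    [[0, 0, -0.015], [0, 0, 0], 0.04],
    [[0, 0, -0.015], [0, 0, 0], 0.04],
    [[0, 0, -0.015], [0, 0, 0], 0.04],
    [[0, 0, 0], [0, 0, 0], 0.04],
    [[0, 0, 0], [0, 0, 0], 0.04],
  ],
)

```text
t: 3.3
ee_pos: [0.5339, 0.211, 0.1227]
tool_rot: [3.057, -0.72, -0.001]
force: [1.3, -1.3, 0.3]
gripper_width: 0.04
```

```bash
python3 - <<'E'
from h import *
st=read_state();print(st['t'],st['ee_pos'],st['qpos'],st['tool_rot'],st['force'],st['torque'])
for n in('side','wrist'): 
    s=snap(n,n+'2.png')
    c=np.array([proj(s,[.5334,.211,.115])]).round().astype(int)[0]; c=np.clip(c,[80,60],[480,360]);print(n,c)
    p=s['pixels'][c[1]-60:c[1]+60,c[0]-80:c[0]+80,::-1]
    cv2.imwrite('pics/c%s2.png'%n,cv2.resize(p,(800,600),interpolation=cv2.INTER_CUBIC))
E
```

```text
3.3 [0.53389629 0.2109634  0.12267773] [3.55569120e-01 4.83195067e-01 1.80987366e+00 2.25497972e-05
 8.49393198e-01 2.38905777e+00] [ 3.05743586e+00 -7.20245168e-01 -1.15150082e-03] [ 1.32568449 -1.25508563  0.2681162 ] [-0.02025365  0.14071985  0.02405869]
side [324 204]
wrist [281 265]
```

View pics/cside2.png

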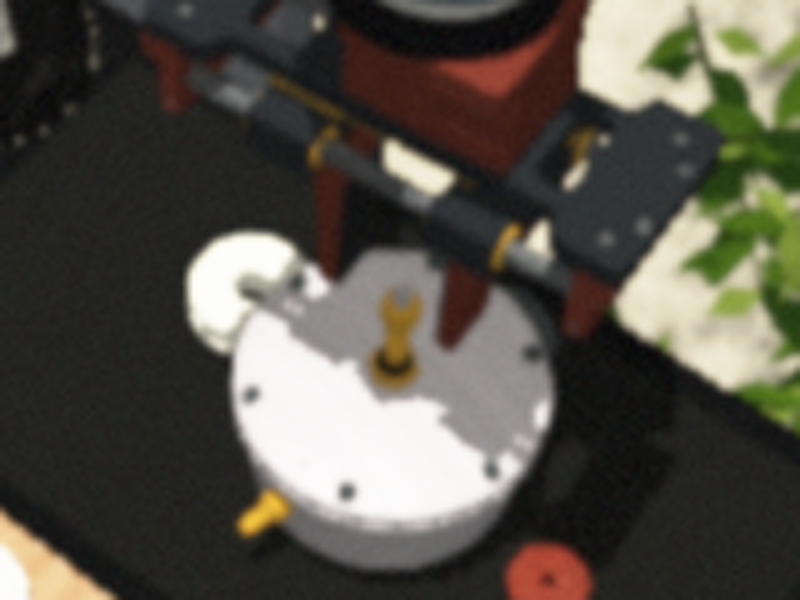

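View pics/cwrist2.png

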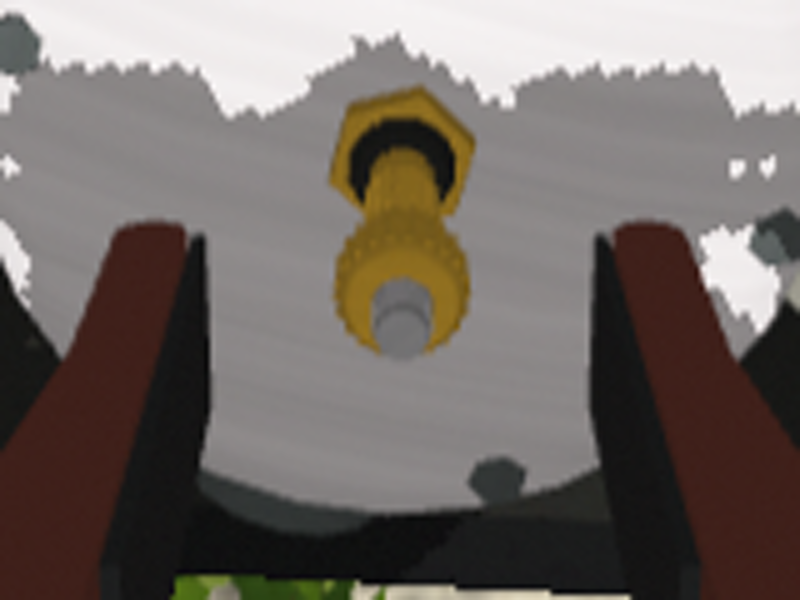

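```bash
python3 - <<'E'
from h import *
S=np.load('pics/side0.npz');T=np.load('pics/top0.npz');W=np.load('pics/wrist2.npz')
w=(W,201+402/5-.4,205+336/5-.4);a=(S,242+412/5-.4,165+190/5-.4);b=(T,179+384/5-.4,140+286/5-.4)
for l in([w,a],[w,b],[w,a,b]): print(tri(l))
print(onz(*w,.12))
E
```

```text
(array([0.53235036, 0.21127432, 0.1193936 ]), [np.float64(0.0008537732253222352), np.float64(0.000853773225322277)])
(array([0.53320311, 0.21117231, 0.12276902]), [np.float64(7.043768506068867e-05), np.float64(7.043768506074726e-05)])
(array([0.53323694, 0.21121282, 0.12084824]), [np.float64(0.0008896203330961157), np.float64(0.0008937821248542247), np.float64(0.00024292893800171832)])
[0.53189765 0.21174415 0.12      ]
```

arm_command(
  deltas=[
    [[0, 0, -0.01], [0, 0, 0], 0.035],
    [[0, 0, -0.01], [0, 0, 0], 0.03],
    [[-0.0003, 0, -0.01], [0, 0, 0], 0.03],
    [[0, 0, -0.0045], [0, 0, 0], 0.025],
    [[0, 0, 0], [0, 0, 0], 0.02],
    [[0, 0, 0], [0, 0, 0], 0.018],
  ],
  squeeze=10,
)

```text
t: 3.9
ee_pos: [0.5334, 0.2108, 0.0875]
tool_rot: [3.057, -0.722, -0.002]
force: [-0.1, 0.8, 0.2]
gripper_width: 0.0187
```

arm_command(
  deltas=[
    [[0, 0, 0], [0, 0, 0], 0.015],
    [[0, 0, 0], [0, 0, 0], 0.013],
    [[0, 0, 0], [0, 0, 0], 0.01],
    [[0, 0, 0], [0, 0, 0], 0.01],
    [[0, 0, 0], [0, 0, 0], 0.01],
    [[0, 0, 0], [0, 0, 0], 0.01],
  ],
  squeeze=10,
)

```text
t: 4.4
ee_pos: [0.534, 0.2111, 0.0884]
tool_rot: [-3.057, 0.723, -0.001]
force: [1.6, 1.1, 0.4]
gripper_width: 0.0138
```

```bash
python3 - <<'E'
from h import *
st=read_state();print(st['t'],st['ee_pos'],st['qpos'],st['tool_rot'],st['force'],st['torque'],st['gripper_width'])
for n in('side','wrist'): 
    s=snap(n,n+'3.png')
    c=np.array([proj(s,[.5334,.211,.115])]).round().astype(int)[0]; c=np.clip(c,[80,60],[480,360]);print(n,c)
    p=s['pixels'][c[1]-60:c[1]+60,c[0]-80:c[0]+80,::-1]
    cv2.imwrite('pics/c%s3.png'%n,cv2.resize(p,(800,600),interpolation=cv2.INTER_CUBIC))
E
```

```text
4.4 [0.53401354 0.21109403 0.08842771] [3.55684154e-01 5.35200154e-01 1.82451351e+00 9.56010019e-05
 7.81116843e-01 2.39070257e+00] [-3.05685394e+00  7.22661890e-01 -9.37447472e-04] [1.55778571 1.13080337 0.38298058] [ 0.21041063  0.04532239 -0.01854803] 0.01381695433108947
side [324 204]
wrist [280 299]
```

View pics/cside3.png

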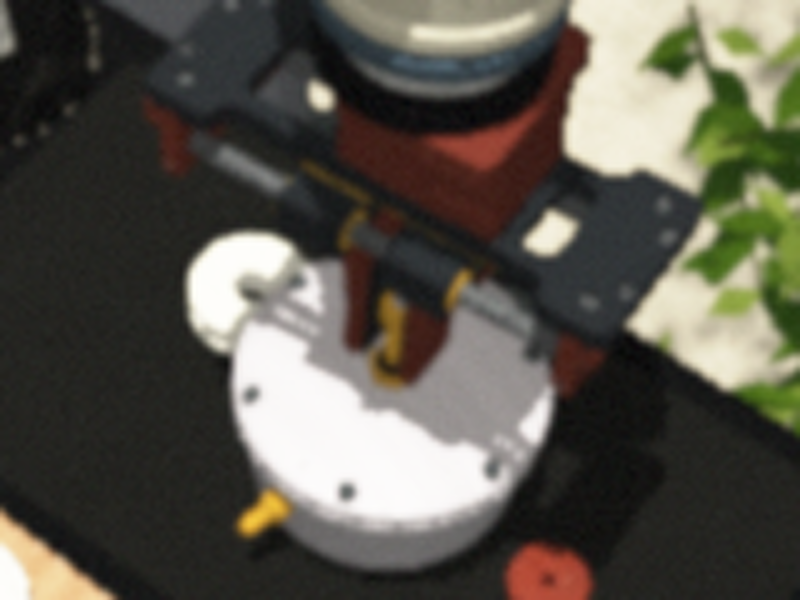

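View pics/cwrist3.png

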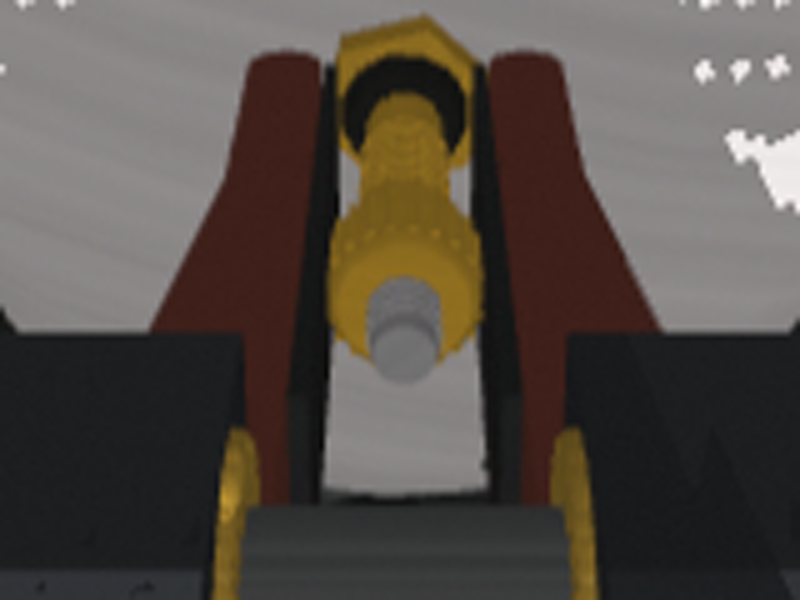

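arm_command(
  deltas=[
    [[0, 0, 0.00012], [0, 0, 7], 0.01],
    [[0, 0, 0.00012], [0, 0, 7], 0.01],
    [[0, 0, 0.00012], [0, 0, 7], 0.01],
    [[0, 0, 0.00012], [0, 0, 7], 0.01],
    [[0, 0, 0.00013], [0, 0, 7], 0.01],
    [[0, 0, 0.00012], [0, 0, 7], 0.01],
    [[0, 0, 0.00012], [0, 0, 7], 0.01],
    [[0, 0, 0.00013], [0, 0, 7], 0.01],
  ],
)

```text
t: 5.17
ee_pos: [0.534, 0.2117, 0.0894]
tool_rot: [-3.036, -0.806, -0.002]
force: [-0.2, 4.8, -0.3]
gripper_width: 0.0139
```

```bash
cat > chk.py <<'E'
import sys
from h import *
k=sys.argv[1]
st=read_state();print(st['t'],st['ee_pos'],'q6',st['qpos'][5],'F',st['force'].round(2),'M',st['torque'].round(3),st['gripper_width'])
s=snap('wrist','wrist%s.png'%k)
c=np.array([proj(s,[.5334,.211,.115])]).round().astype(int)[0]; c=np.clip(c,[80,60],[480,360]);print(c)
p=s['pixels'][c[1]-60:c[1]+60,c[0]-80:c[0]+80,::-1]
cv2.imwrite('pics/cwrist%s.png'%k,cv2.resize(p,(800,600),interpolation=cv2.INTER_CUBIC))
E
python3 chk.py 4
```

```text
5.1667 [0.53400309 0.21171221 0.08939624] q6 1.4073179706024257 F [-0.19  4.84 -0.33] M [ 0.761  0.137 -0.038] 0.013924527958553026
[280 298]
```

View pics/cwrist4.png

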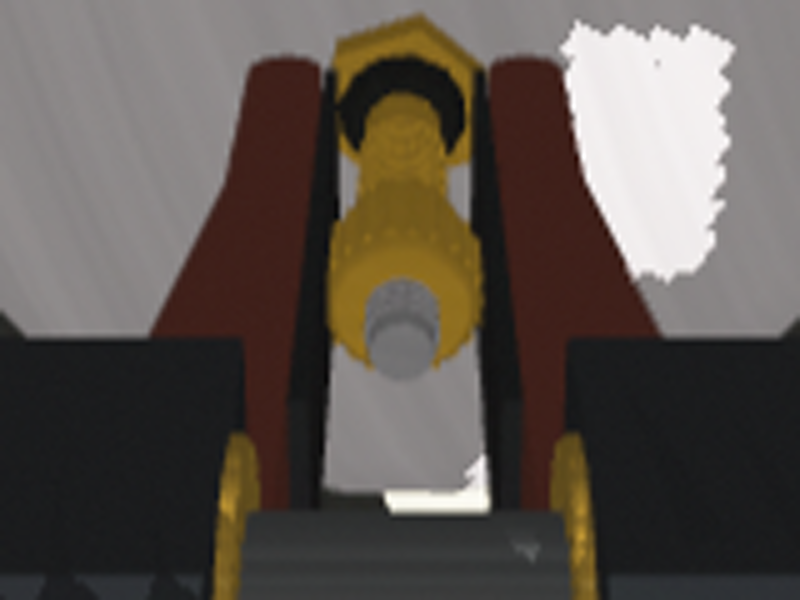

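arm_command(
  deltas=[
    [[0, 0.0003, 0.00012], [0, 0, 7], 0.01],
    [[0, 0.0003, 0.00012], [0, 0, 7], 0.01],
    [[0, 0, 0.00012], [0, 0, 7], 0.01],
    [[0, 0, 0.00012], [0, 0, 7], 0.01],
    [[0, 0, 0.00013], [0, 0, 7], 0.01],
    [[0, 0, 0.00012], [0, 0, 7], 0.01],
    [[0, 0, 0.00012], [0, 0, 7], 0.01],
    [[0, 0, 0.00013], [0, 0, 7], 0.01],
  ],
)

```text
t: 5.88
ee_pos: [0.5334, 0.2121, 0.0903]
tool_rot: [-2.304, -2.134, -0.0]
force: [-1.6, 4.9, 0.5]
gripper_width: 0.0136
```

```bash
python3 chk.py 5
```

```text
5.8833 [0.53343077 0.21213901 0.09028992] q6 0.43274860294422807 F [-1.63  4.94  0.54] M [ 0.731  0.346 -0.031] 0.013601064713805731
[280 296]
```

View pics/cwrist5.png

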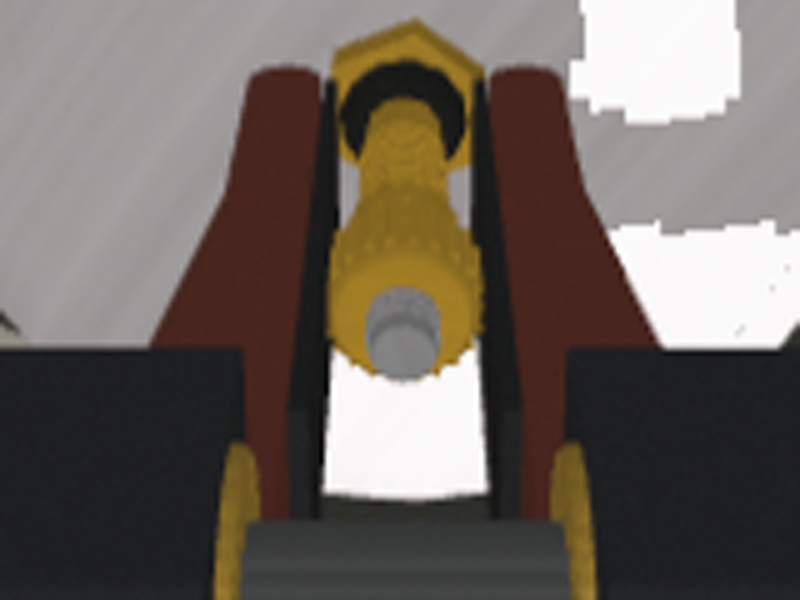

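arm_command(
  deltas=[
    [[-0.0001, 0.0003, 0.00012], [0, 0, 7], 0.01],
    [[-0.0001, 0.0003, 0.00012], [0, 0, 7], 0.01],
    [[0, 0, 0.00012], [0, 0, 7], 0.01],
    [[0, 0, 0.00012], [0, 0, 7], 0.01],
    [[0, 0, 0.00013], [0, 0, 7], 0.01],
    [[0, 0, 0.00012], [0, 0, 7], 0.01],
    [[0, 0, 0.00012], [0, 0, 7], 0.01],
    [[0, 0, 0.00013], [0, 0, 7], 0.01],
  ],
)

```text
t: 6.6
ee_pos: [0.5327, 0.212, 0.0911]
tool_rot: [-1.032, -2.966, 0.001]
force: [-3.0, 1.2, 2.8]
gripper_width: 0.0138
```

```bash
python3 chk.py 6
```

```text
6.6 [0.53266769 0.21203651 0.09112443] q6 -0.5434949201772468 F [-2.96  1.24  2.84] M [ 0.155  0.433 -0.015] 0.013759883050311363
[280 295]
```

View pics/cwrist6.png

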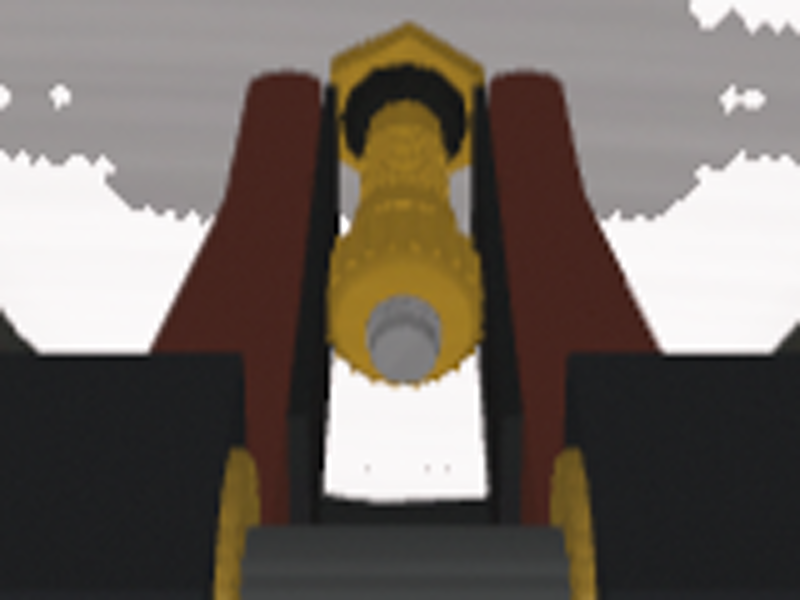

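arm_command(
  deltas=[
    [[-0.0002, 0, 0.0002], [0, 0, 7], 0.01],
    [[-0.0002, 0, 0.0002], [0, 0, 7], 0.01],
    [[0, 0, 0.00015], [0, 0, 7], 0.01],
    [[0, 0, 0.00015], [0, 0, 7], 0.01],
    [[0, 0, 0.00013], [0, 0, 7], 0.01],
    [[0, 0, 0.00012], [0, 0, 7], 0.01],
    [[0, 0, 0.00012], [0, 0, 7], 0.01],
    [[0, 0, 0.00013], [0, 0, 7], 0.01],
  ],
)

```text
t: 7.32
ee_pos: [0.5324, 0.2114, 0.0921]
tool_rot: [0.477, -3.103, 0.002]
force: [-0.4, -2.8, 1.0]
gripper_width: 0.0138
```

```bash
python3 chk.py 7
```

```text
7.3167 [0.53244717 0.21144601 0.09214818] q6 -1.5179033496641972 F [-0.45 -2.84  0.98] M [-0.295  0.189  0.009] 0.013796746966071851
[280 294]
```

arm_command(
  deltas=[
    [[0, -0.0002, 0.00013], [0, 0, 7], 0.01],
    [[0, -0.0002, 0.00012], [0, 0, 7], 0.01],
    [[0, 0, 0.00012], [0, 0, 7], 0.01],
    [[0, 0, 0.00012], [0, 0, 7], 0.01],
  ],
)

```text
t: 7.7
ee_pos: [0.5326, 0.2111, 0.0927]
tool_rot: [1.211, -2.897, 0.001]
force: [0.0, -0.6, 0.5]
gripper_width: 0.014
```

```bash
python3 chk.py 8
```

```text
7.7 [0.53264341 0.21108955 0.09265408] q6 -2.0051230347628874 F [ 0.02 -0.63  0.51] M [-0.101  0.018 -0.031] 0.01395442603604865
[281 293]
```

arm_command(
  deltas=[
    [[0, 0, 0.00012], [0, 0, 5], 0.01],
    [[0, 0, 5e-05], [0, 0, 5], 0.01],
    [[0, 0, 0], [0, 0, 3], 0.01],
  ],
)

```text
t: 8.0
ee_pos: [0.5331, 0.2114, 0.0928]
tool_rot: [1.527, -2.745, 0.0]
force: [-0.5, -0.9, -1.9]
gripper_width: 0.0141
```

```bash
python3 chk.py 9
```

```text
8.0 [0.53307654 0.21144717 0.09283739] q6 -2.228663478026803 F [-0.52 -0.87 -1.9 ] M [-0.138  0.041 -0.142] 0.014066673218540156
[281 292]
```

View pics/cwrist9.png

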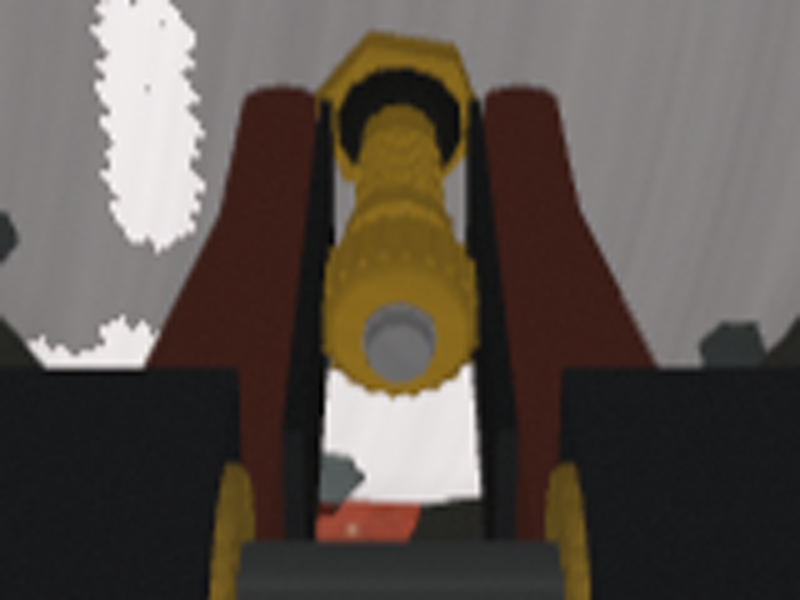

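arm_command(
  deltas=[
    [[0, 0, 0], [0, 0, 0], 0.02],
    [[0, 0, 0], [0, 0, 0], 0.03],
    [[0, 0, 0], [0, 0, 0], 0.03],
    [[0, 0, 0.005], [0, 0, 0], 0.03],
    [[0, 0, 0.012], [0, 0, 0], 0.03],
    [[0, 0, 0.015], [0, 0, 0], 0.03],
    [[0, 0, 0.015], [0, 0, 0], 0.02],
    [[0, 0, 0], [0, 0, 0], 0.01],
  ],
)

```text
t: 8.72
ee_pos: [0.5352, 0.2126, 0.1436]
tool_rot: [-1.529, 2.738, -0.001]
force: [0.5, 0.6, -0.2]
gripper_width: 0.02
```

```bash
python3 chk.py 10; python3 - <<'E'
from h import *
s=snap('side','side10.png')
p=s['pixels'][165:285,242:402,::-1]
cv2.imwrite('pics/cside10.png',cv2.resize(p,(800,600),interpolation=cv2.INTER_CUBIC))
E
```

```text
8.7167 [0.53515596 0.21255135 0.14363449] q6 -2.2317888745319516 F [ 0.49  0.6  -0.2 ] M [0.072 0.01  0.03 ] 0.01995739250823061
[283 244]
```

View pics/cwrist10.png

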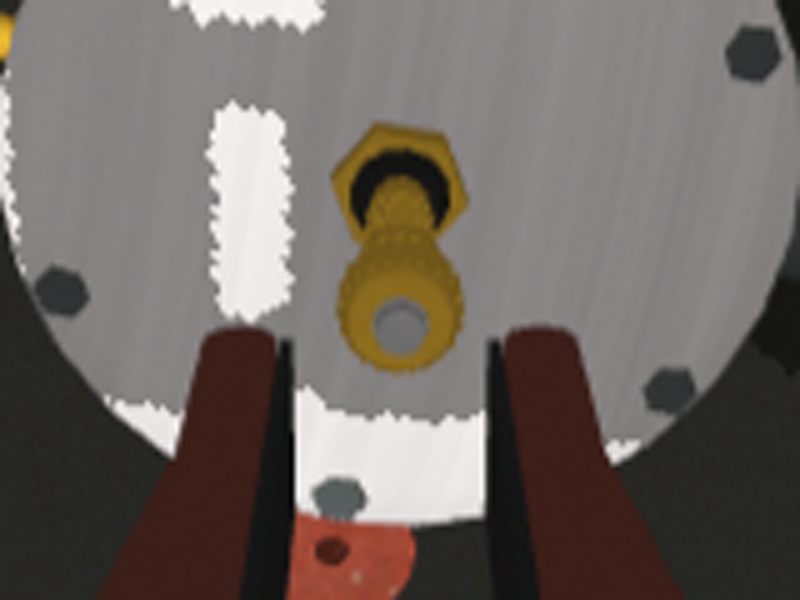

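View pics/cside10.png

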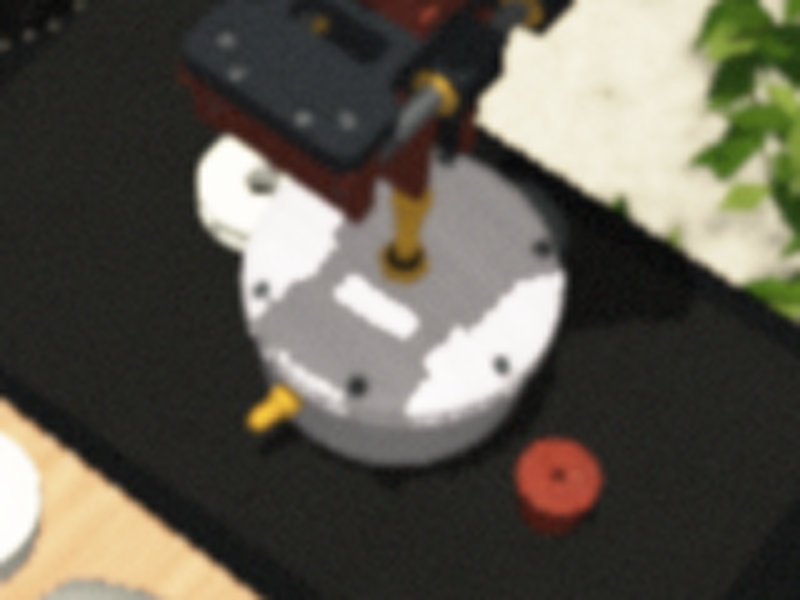

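arm_command(
  deltas=[
    [[-0.001, -0.0007, 0], [0, 0, 0], 0.0],
    [[-0.001, -0.0007, 0], [0, 0, 0], 0.0],
    [[0, 0, -0.006], [0, 0, 0], 0.0],
    [[0, 0, -0.006], [0, 0, 0], 0.0],
    [[0, 0, -0.004], [0, 0, 0], 0.0],
    [[0, 0, 0], [0, 0, 0], 0.0],
    [[0, 0, 0], [0, 0, 0], 0.0],
  ],
)

```text
t: 9.4
ee_pos: [0.5308, 0.2102, 0.1236]
tool_rot: [1.532, -2.741, -0.0]
force: [-2.3, -1.1, 4.5]
gripper_width: 0.0006
```

```bash
python3 chk.py 11; python3 - <<'E'
from h import *
s=snap('side','side11.png')
p=s['pixels'][165:285,242:402,::-1]
cv2.imwrite('pics/cside11.png',cv2.resize(p,(800,600),interpolation=cv2.INTER_CUBIC))
F=[];Z=[]
for i in range(4):
    snapshot('side');st=read_state();F.append(st['force']);Z.append(st['ee_pos'])
print(np.mean(F,0),np.std(F,0),np.mean(Z,0),np.std(Z,0))
E
```

```text
9.4 [0.53083497 0.21021601 0.12359843] q6 -2.2338164347535767 F [-2.3  -1.14  4.46] M [-0.057  0.311 -0.02 ] 0.0006412368547639756
[278 266]
[-2.03224163 -0.97923737  3.52780525] [0.44265697 0.24579786 0.42919256] [0.53085558 0.2102528  0.12403478] [2.15718345e-05 1.43939365e-05 2.72752051e-05]
```

View pics/cwrist11.png

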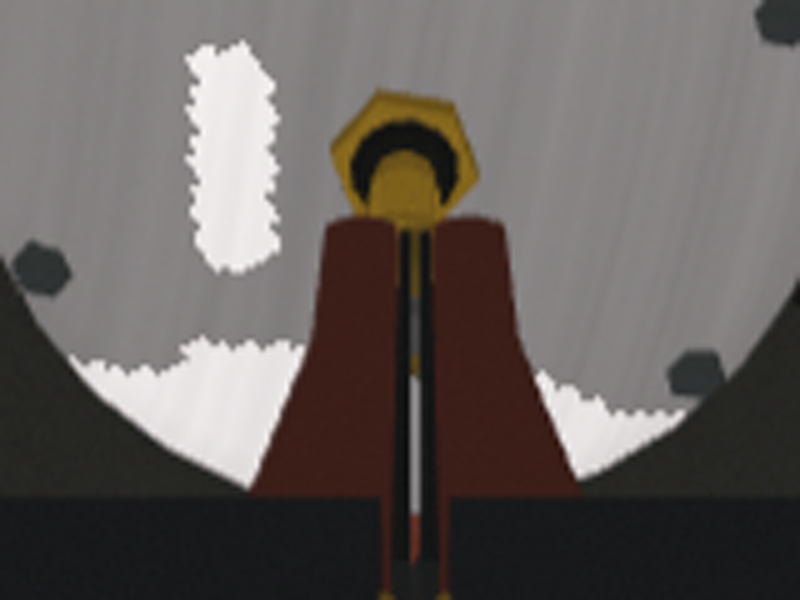

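View pics/cside11.png

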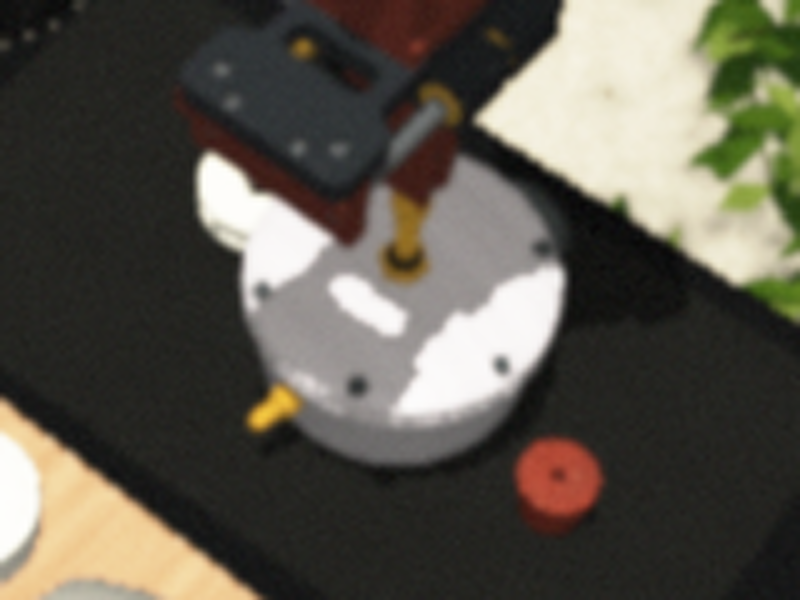

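arm_command(
  deltas=[
    [[0, 0, 0.003], [0, 0, 0], 0.0],
    [[0, 0, 0.002], [0, 0, 0], 0.0],
    [[0, 0, 0], [0, 0, 0], 0.0],
    [[0, 0, 0], [0, 0, 0], 0.0],
  ],
)

```text
t: 10.03
ee_pos: [0.5314, 0.2105, 0.1292]
tool_rot: [-1.532, 2.742, -0.0]
force: [0.3, 0.4, -0.5]
gripper_width: 0.0004
```

```bash
cat > avg.py <<'E'
from h import *
import sys
F=[];Z=[]
for i in range(int(sys.argv[1])):
    snapshot('side');st=read_state();F.append(st['force']);Z.append(st['ee_pos'])
print(st['t'],np.mean(F,0).round(2),np.std(F,0).round(2),np.mean(Z,0).round(5),np.std(Z,0).round(5),st['torque'].round(3),st['gripper_width'])
E
python3 avg.py 5; python3 chk.py 12
```

```text
10.2833 [-0.16  0.12 -0.11] [0.39 0.24 0.28] [0.53116 0.21036 0.12891] [7.e-05 3.e-05 6.e-05] [ 0.019  0.018 -0.001] 0.0003514332479357118
10.2833 [0.53109464 0.21033135 0.12885321] q6 -2.233787382720517 F [ 0.44  0.3  -0.  ] M [ 0.019  0.018 -0.001] 0.0003514332479357118
[279 261]
```

View pics/cwrist12.png

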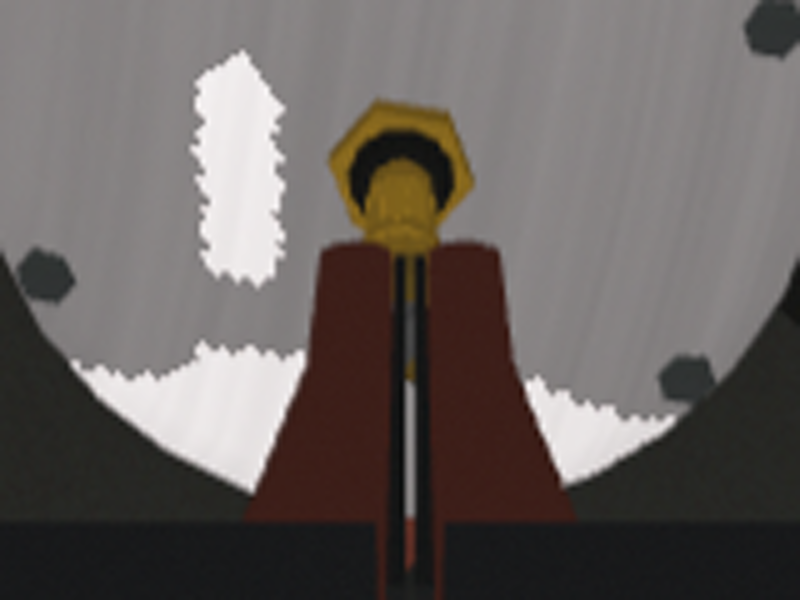

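arm_command(
  deltas=[
    [[0.001, 0.0004, 0], [0, 0, 0], 0.0],
    [[0.001, 0.0004, 0], [0, 0, 0], 0.0],
    [[0, 0, -0.0015], [0, 0, 0], 0.0],
    [[0, 0, -0.0015], [0, 0, 0], 0.0],
    [[0, 0, 0], [0, 0, 0], 0.0],
    [[0, 0, 0], [0, 0, 0], 0.0],
  ],
)

```text
t: 10.83
ee_pos: [0.533, 0.2111, 0.1258]
tool_rot: [1.532, -2.742, -0.0]
force: [0.9, -0.8, 0.1]
gripper_width: 0.0004
```

```bash
python3 avg.py 4
```

```text
11.0333 [-0.17  0.03 -0.09] [0.52 0.4  0.3 ] [0.5331  0.21113 0.12594] [4.e-05 2.e-05 5.e-05] [ 0.097  0.047 -0.028] 0.00048242249716981957
```

arm_command(
  deltas=[
    [[0, 0, -0.0006], [0, 0, 0], 0.0],
    [[0, 0, -0.0006], [0, 0, 0], 0.0],
    [[0, 0, -0.0003], [0, 0, 0], 0.0],
    [[0, 0, 0], [0, 0, 0], 0.0],
  ],
)

```text
t: 11.37
ee_pos: [0.5333, 0.2112, 0.1247]
tool_rot: [-1.533, 2.742, -0.0]
force: [0.4, -1.0, 2.5]
gripper_width: 0.0005
```

```bash
python3 avg.py 4
```

```text
11.5667 [-0.8  -0.11  3.11] [0.6  0.31 0.42] [0.53322 0.21118 0.12467] [1.e-05 2.e-05 2.e-05] [ 0.019  0.137 -0.026] 0.0006468018855852711
```

arm_command(
  deltas=[
    [[0, 0, -0.0005], [0, 0, 0], 0.0],
    [[0, 0, -0.0005], [0, 0, 0], 0.0],
    [[0, 0, -0.0005], [0, 0, 0], 0.0],
    [[0, 0, -0.0005], [0, 0, 0], 0.0],
    [[0, 0, -0.0003], [0, 0, 0], 0.0],
    [[0, 0, -0.0003], [0, 0, 0], 0.0],
    [[0, 0, 0], [0, 0, 0], 0.0],
  ],
)

```text
t: 12.15
ee_pos: [0.5332, 0.2112, 0.122]
tool_rot: [-1.533, 2.742, -0.0]
force: [-1.9, -0.1, 5.8]
gripper_width: 0.0007
```

```bash
python3 avg.py 4
```

```text
12.35 [-1.13 -0.18  5.85] [0.32 0.49 0.51] [0.53328 0.2112  0.12209] [2.e-05 1.e-05 1.e-05] [ 0.062  0.195 -0.096] 0.00018404563264289925
```

arm_command(
  deltas=[
    [[0, 0, -0.0005], [0, 0, 0], 0.0],
    [[0, 0, -0.0005], [0, 0, 0], 0.0],
    [[0, 0, -0.0004], [0, 0, 0], 0.0],
    [[0, 0, 0], [0, 0, 0], 0.0],
    [[0, 0, 0], [0, 0, 0], 0.0],
  ],
)

```text
t: 12.77
ee_pos: [0.5333, 0.2112, 0.1208]
tool_rot: [-1.533, 2.742, -0.0]
force: [-1.5, 0.1, 6.9]
gripper_width: 0.0008
```

```bash
python3 avg.py 5
```

```text
13.0167 [-1.36 -0.49  6.89] [0.53 0.59 0.53] [0.53333 0.21122 0.12086] [1.e-05 1.e-05 1.e-05] [0.03  0.234 0.035] 0.000650395819617465
```

arm_command(
  deltas=[
    [[0, 0, -0.00025], [0, 0, 0], 0.0],
    [[0, 0, 0], [0, 0, 0], 0.0],
    [[0, 0, 0], [0, 0, 0], 0.0],
    [[0, 0, 0], [0, 0, 0], 0.0],
  ],
)

```text
t: 13.35
ee_pos: [0.5333, 0.2112, 0.1206]
tool_rot: [-1.532, 2.742, -0.0]
force: [-1.0, -0.9, 7.2]
gripper_width: 0.0003
```

```bash
python3 avg.py 6
```

```text
13.65 [-1.67 -0.73  7.56] [0.57 0.49 0.42] [0.53333 0.21122 0.12064] [1.e-05 2.e-05 1.e-05] [-0.006  0.276  0.033] 0.0002922348974490652
```

arm_command(
  deltas=[
    [[0, 0, 0], [0, 0, 0], 0.0],
    [[0, 0, 0], [0, 0, 0], 0.0],
    [[0, 0, 0], [0, 0, 0], 0.0],
    [[0, 0, 0], [0, 0, 0], 0.0],
    [[0, 0, 0], [0, 0, 0], 0.0],
    [[0, 0, 0], [0, 0, 0], 0.0],
    [[0, 0, 0], [0, 0, 0], 0.0],
    [[0, 0, 0], [0, 0, 0], 0.0],
  ],
)

```text
t: 14.32
ee_pos: [0.5333, 0.2112, 0.1207]
tool_rot: [-1.532, 2.742, -0.0]
force: [-1.0, -1.4, 6.4]
gripper_width: 0.0008
```

arm_command(
  deltas=[
    [[0, 0, 0], [0, 0, 0], 0.0],
    [[0, 0, 0], [0, 0, 0], 0.0],
    [[0, 0, 0], [0, 0, 0], 0.0],
    [[0, 0, 0], [0, 0, 0], 0.0],
    [[0, 0, 0], [0, 0, 0], 0.0],
    [[0, 0, 0], [0, 0, 0], 0.0],
    [[0, 0, 0], [0, 0, 0], 0.0],
    [[0, 0, 0], [0, 0, 0], 0.0],
  ],
)

```text
t: 14.98
ee_pos: [0.5333, 0.2112, 0.1206]
tool_rot: [-1.532, 2.742, -0.0]
force: [-2.3, -0.2, 7.4]
gripper_width: 0.0008
```

arm_command(
  deltas=[
    [[0, 0, 0], [0, 0, 0], 0.0],
    [[0, 0, 0.0015], [0, 0, 0], 0.0],
    [[0, 0, 0.0015], [0, 0, 0], 0.0],
    [[0, 0, 0.002], [0, 0, 0], 0.0],
    [[0, 0, 0.005], [0, 0, 0], 0.0],
    [[0, 0, 0.015], [0, 0, 0], 0.0],
    [[0, 0, 0.02], [0, 0, 0], 0.0],
    [[0, 0, 0.02], [0, 0, 0], 0.0],
  ],
)

```text
t: 15.65
ee_pos: [0.5324, 0.2109, 0.1852]
tool_rot: [1.532, -2.741, -0.001]
force: [0.5, 1.3, 0.6]
gripper_width: 0.0008
```

arm_command(
  deltas=[
    [[-0.01, 0.012, 0.02], [0, 0, 0], 0.0],
    [[-0.02, 0.025, 0.01], [0, 0, 0], 0.02],
    [[-0.02, 0.025, 0], [0, 0, 0], 0.02],
    [[-0.02, 0.025, 0], [0, 0, 0], 0.02],
    [[-0.02, 0.025, 0], [0, 0, 0], 0.02],
    [[-0.01, 0.01, 0], [0, 0, 0], 0.02],
    [[0, 0, 0], [0, 0, 0], 0.02],
    [[0, 0, 0], [0, 0, 0], 0.02],
  ],
)

```text
t: 16.32
ee_pos: [0.4326, 0.3334, 0.2151]
tool_rot: [1.535, -2.741, 0.0]
force: [0.5, 0.4, -0.1]
gripper_width: 0.0203
```

```bash
python3 avg.py 2; python3 - <<'E'
from h import *
for n,c in(('side',(322,225)),('top',(259,200)),('wrist',(280,210))):
    s=snap(n,n+'20.png')
    p=s['pixels'][c[1]-60:c[1]+60,c[0]-80:c[0]+80,::-1]
    if n!='side': p=s['pixels'][:,:,::-1]
    cv2.imwrite('pics/c%s20.png'%n,cv2.resize(p,(800,600),interpolation=cv2.INTER_CUBIC))
E
```

```text
16.4167 [-0.1  -0.33 -0.36] [0.48 0.21 0.16] [0.43335 0.33277 0.21513] [1.7e-04 1.5e-04 1.0e-05] [ 0.042 -0.014  0.045] 0.01976572583011032
```

View pics/cside20.png

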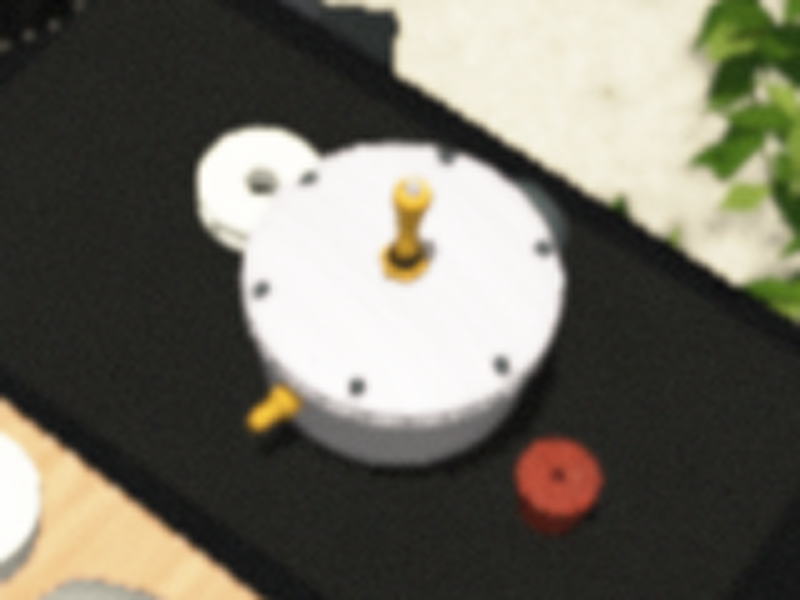

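View pics/cwrist20.png

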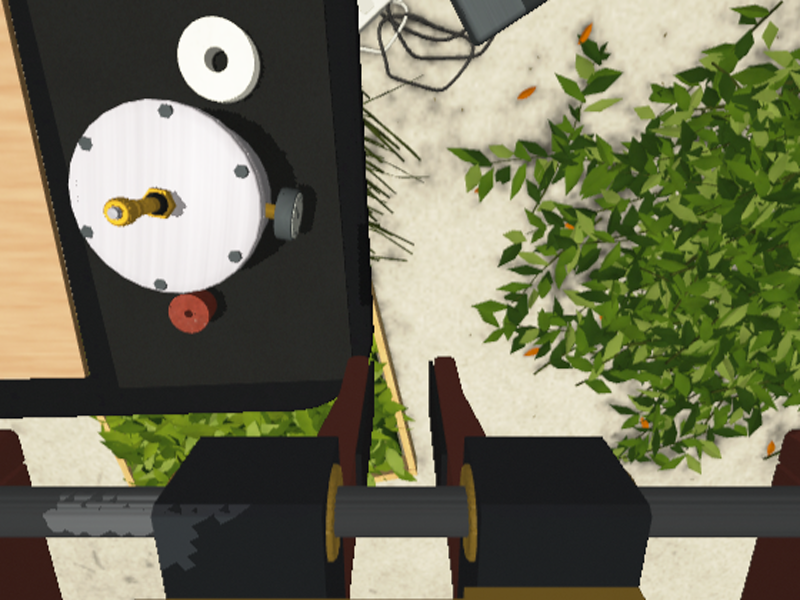

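View pics/ctop20.png

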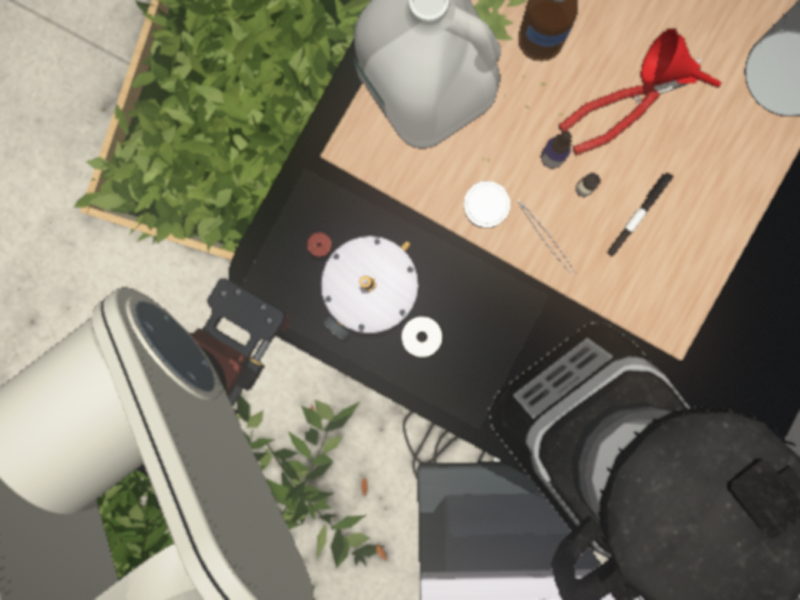

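```bash
python3 - <<'E'
from h import *
rows=[]
for n,c in(('side',(323,208)),('top',(258,198))):
    r=[]
    for k in('0','20'):
        s=np.load('pics/%s%s.npz'%(n,k));p=s['pixels'][c[1]-15:c[1]+15,c[0]-20:c[0]+20,::-1]
        r.append(cv2.resize(p,(400,300),interpolation=cv2.INTER_NEAREST))
    rows.append(np.hstack(r))
cv2.imwrite('pics/cmp.png',np.vstack(rows))
W=np.load('pics/wrist20.npz');p=W['pixels'][120:165,60:120,::-1]
cv2.imwrite('pics/w20z.png',cv2.resize(p,(800,600),interpolation=cv2.INTER_CUBIC))
E
```

```text
(no output)
```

View pics/cmp.png

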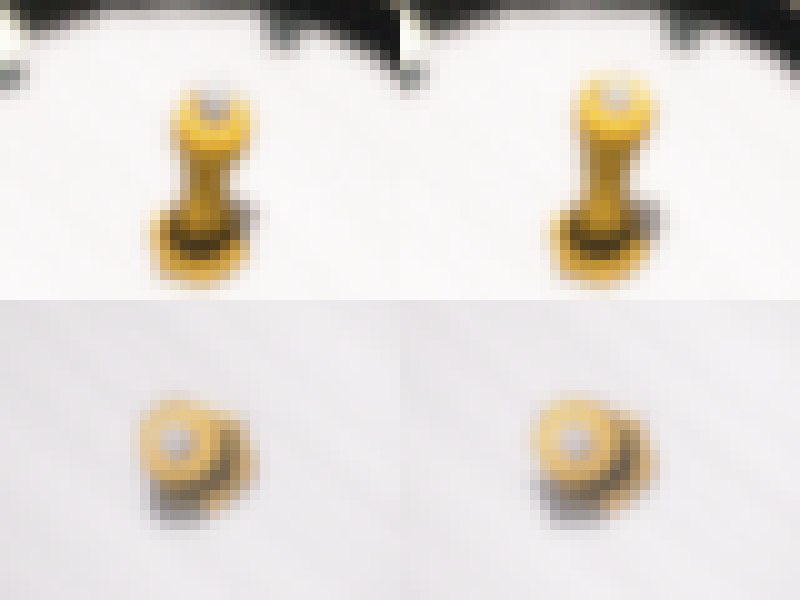

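View pics/w20z.png

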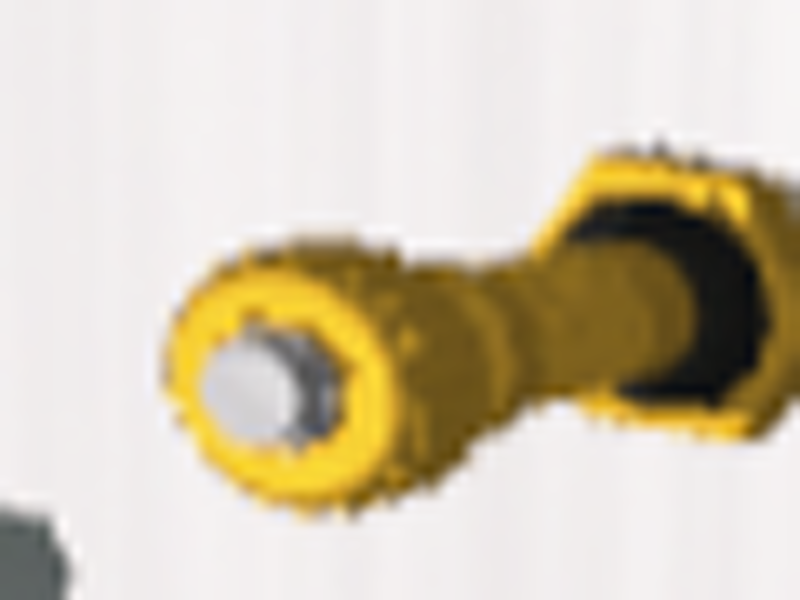

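```bash
python3 - <<'E'
from h import *
W=np.load('pics/wrist20.npz')
f=lambda x,y:np.array([60+x/13.333-.5,120+y/13.333-.5])
a,b,h=f(250,388),f(285,388),f(668,300)
for z in(.0786,.11,.1165,.12,.1235,.1245): print(z,proj(W,[.5333,.2112,z]).round(2))
p0=proj(W,[.5333,.2112,.118]);p1=proj(W,[.5333,.2112,.119]);d=p1-p0
print(a,b,h,'px/mm',np.linalg.norm(d),'protrusion mm',(a-b)@d/(d@d),'tip above hex-top',(a-h)@d/(d@d))
E
```

```text
0.0786 [108.08 142.31]
0.11 [ 88.52 146.75]
0.1165 [ 83.9 147.8]
0.12 [ 81.32 148.39]
0.1235 [ 78.67 148.99]
0.1245 [ 77.9  149.17]
[ 78.25046876 148.60072752] [ 80.87553439 148.60072752] [109.60125253 142.00056251] px/mm 0.7573725873708872 protrusion mm 3.3799240847842054 tip above hex-top 42.29619696847718
```

```bash
python3 -c "
from rig import *
print(finish_job())"
```

```text
the job is handed in; nothing more can be done
None
```

I bled the pot and handed the job in at about 16.5 s of robot time, with the arm clear of everything.

- **Unscrewing:** I gripped the nut at 10 N and turned it 4.62 rad counter-clockwise in one stroke, rising with it. At the end the wrist torque rose to 0.14 N m and the upward pull to 1.9 N, which points to the stop. The torque reading is noisy, so I also checked the wrist picture. It shows the tip standing 3.4 mm above the nut, against 3.5 mm expected when the nut is fully up.
- **Pressing:** With the fingers shut I pressed the tip in about 3.8 mm, and it pushed back with about 7.5 N, well under the 12 N limit. It was held there for about 2 s (about 2.4 s beyond 3 mm). After I let go, the tip was back at its starting height.
- **Surroundings:** The bung, reel and vial look unmoved in the final pictures.

**What did not go to plan:**
- Vision first put the tip about 4 mm too low (z 0.120, really about 0.1245). The first approach therefore touched the freed tip early and slightly off centre, at about 4 N and 0.5 mm in. I lifted off, re-centred and then pressed properly.
- The unscrewing also put up to 5 N of side load on the valve. I trimmed it out, and the final pictures show no harm to the valve.

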